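Clear the gap gauge and set the sprung tweezers to its marks

ROBOT

A 6-joint arm with a two-finger parallel gripper is mounted at the origin on the work surface. World frame = base frame: x ahead of the robot, y to its left, z up, the work surface at z = 0. Lengths are in m, angles in rad, forces in N, time in s.
With the tool pointing down it reaches from about 0.275 to 1 m from the base axis. Payload 8.4 kg.
Tool frame: the origin (TCP) lies on the mounting face of the last link; the fingertips stand 173 mm ahead of it and the grasp point (between the pads) lies 155 mm ahead of it; z points along the fingers, y is the line along which they close (so a half turn about z gives the same grasp; the last joint's range is limited). The gripper opens to 85 mm and grips with 20 to 120 N. Pads are 22 mm wide; open, the fingers measure 114 mm over their backs; the gripper's body (76 mm by 85 mm) begins 54 mm behind the grasp point. The pads swing forward as they close: fully open they stand 13 mm farther back than shut.
Start: joints at [-1.145, 0.353, 1.633, -0, 1.155, -0.002], TCP at [0.259, -0.569, 0.405] pointing down, gripper open.
Joint ranges: [-2.63, 2.63], [-0.92, 2.1], [0.06, 2.66], [-1.3, 4.44], [0, 2.69], [-3.02, 3.02]. Speed limits (rad/s): [2.22, 2.22, 2.79, 3.14, 3.14, 3.14].

INTERFACE

Orientations are given as a unit quaternion [x, y, z, w].
In Python, from rig import telemetry, vision, order gives the robot as it stands.
- The arm moves only by the shell command python3 -m pendant 'ROWS' [OPENING]. ROWS is JSON, one flat list of numbers, 6 for each row, row after row: the shift along the tool's x, y, z in mm, then the turn, a rotation vector about the tool's x, y, z in rad. A call has exactly 8 rows; each row shifts and turns the commanded pose from where the row before left it, along the tool's axes as they then stand; what a row does not reach is not made up. A row lasts 1/8 s, in which the tool goes at most 62.5 mm and 10.7 degrees, less where a joint would pass 70% of its speed; a pose out of reach is approached as far as the arm can. A call with a gripper value outside its range is refused whole. OPENING is the finger opening in mm, from 0 to 85.4, set as the call begins (- or left out, the last holds). The fingers move at their own pace and stop on an object; the grip force is fixed at half the most. Time passes only in rows, so rows that do not move let the fingers close, or fill a call up. It gives the time, the measured TCP pose, the force, the opening and the grip force at its end, in the units of the state.
- telemetry.observe(): the state, without advancing time (a new reading comes with each control period).
- vision.capture(name): name is "scene" or "top" or "wrist"; returns (picture, depth): 420x560x3 uint8, red, green, blue; 420x560 float32, m along the optical axis (not along the pixel's ray), 0 where there is no reading.
- vision.calibration(name): a dict with "fov_y" (degrees; the focal length in pixels is half the picture's height over the tangent of half this angle, whatever the lens; pixels are square), "cx", "cy" (the principal point, pixels), "dist_coeffs" ([k1, k2, p1, p2, k3] as OpenCV has them; the pictures are not rectified), "origin" and "rotation" of the camera in the world. Camera axes: x right, y up, looking along -z (the intrinsics and any distortion apply to the point x, -y, -z); pixel columns grow to the right and rows downward; lengths in m; the calibration is good to about 2 mm. A picture is of the moment at which its call begins: read the wrist's pose just before it. calibration takes no time and is no camera call; for the wrist camera it gives the pose at the moment of the call.
- order.close_job(): hands the job in; it is judged then, once.
The state is a dict: "t": time; "joint_positions": joint angles; "joint_vel": joint speeds; "joint_torque": joint torques, N m; "ee_pos": TCP position; "ee_rot": TCP orientation; "contact_force": force on the tool from outside, world axes, zero at the start; "moment": the same for the moment, N m; "width": opening from 0.0 (shut) to 1.0 (fully open); "finger_force": force on a finger pad.
Only numpy, scipy, OpenCV 4.12 (cv2) and the standard library are available. Lean on these libraries where they do the work, as an engineer would, in place of code of your own. Each camera call takes 0.05 s, during which the arm holds its last target. There are 200 camera calls.

TASK

Sweep the four brass cut-offs off the gauge plate onto the bench with the scraper block (not with the fingers or tweezers), and put the scraper down on the bench. Then pick up the sprung tweezers from their rest, bring the tips just above the two short scribed lines in the middle of the plate, pointing along the lines and not touching the plate, and squeeze until the tip gap matches the 12 mm between the lines. Keep that gap steady for two seconds and finish still holding it there; leave the connector, bottle and cup alone.

Things in the scene. Friction and masses are not known exactly. Their poses are not given: they have to be found in the camera images.
- gauge: square aluminium gauge plate fixed to the bench, 130 x 130 mm, 20 mm high; origin at the centre of its underside, x and y along its edges, z up. The bench round it is clear for about 60 mm on its two y sides.
- mark (a point): middle of the plate's top face (20 mm above the bench), midway between two black scribed lines, each 20 mm long and 1.6 mm wide, that run along the plate's x axis at y = -6 and +6 mm (12 mm apart); axes as the plate's. The cut-offs lie around it.
- scraper: loose scraper block standing on the bench, 180 g: a grey plastic foot 100 mm (x) by 26 mm (y), 12 mm high, and on it a wooden grip 75 mm (x) by 22 mm (y) rising to 50 mm; origin at the centre of the foot's underside, z up. Grip it across the 22 mm; push along its y.
- tweezers: loose steel sprung tweezers, 80 g, lying level on the rest's two bars, underside 26 mm above the bench, 14 mm high (tips 8 mm, at mid height). x runs from heel to tips, z up. Origin: height of the underside, between the two black finger pads, near the balance point. Tips end 60 mm ahead (+x), heel 102 mm behind.
- pads (a point): point 7 mm above the tweezers' origin, between the pads. Fixed pad: flat outer face 26 mm long at y = -13 mm; other pad: round upright bump (radius 8 mm) on the sprung arm, +y side, x = 0. Width over the pads: 36.8 mm at rest, 26.0 mm at the 12 mm tip gap (0.61 mm per mm of gap). Squeeze takes about 3 N to begin, 12 N at the 12 mm gap.
- tweezer_arm (a joint): angle of the sprung arm about the upright hinge 90 mm behind the tweezers' origin: 0 with the tweezers at rest (tip gap 29.8 mm), growing as they are squeezed, 0.12 rad at a tip gap of 12 mm (about 148 mm of gap per rad), stop at 0.18.
- tip_fixed (a point): inner face of the tip of the fixed arm: 58 mm ahead of the tweezers' origin, at y = -6 mm, 7 mm above the underside.
- tip_moving (a point): inner face of the tip of the sprung arm, 7 mm above the underside; at y = +6 mm at the 12 mm gap. The tip gap is the distance between the two tip points.
- rest: wooden tweezers rest fixed to the bench: a base plate 4 mm high, from x = -90 to +60 mm and 75 mm wide in y, with two cross bars 12 mm (x) by 70 mm (y), tops 26 mm above the bench, at x = -78 and +40 mm; origin on the bench, below the tweezers' pads. Between the bars there is room for the fingers at both sides of the tweezers.
- chip0: one of four sawn-off brass ends, 13 x 11 x 9 mm, 11 g, lying on the gauge plate; origin at the centre of its underside.
- chip1: one of four sawn-off brass ends, 13 x 11 x 9 mm, 11 g, lying on the gauge plate; origin at the centre of its underside.
- chip2: one of four sawn-off brass ends, 13 x 11 x 9 mm, 11 g, lying on the gauge plate; origin at the centre of its underside.
- chip3: one of four sawn-off brass ends, 13 x 11 x 9 mm, 11 g, lying on the gauge plate; origin at the centre of its underside.
- connector: black round connector shell standing on the bench, 34 mm across, 75 mm high; to be left alone. Origin at the centre of its underside.
- bottle: white plastic bottle with a blue cap, 60 mm across, 130 mm high; to be left alone. Origin at the centre of its underside.
- cup: small steel cup, 70 mm across, 60 mm high; to be left alone. Origin at the centre of its underside.
Mind the look-alikes: they are no part of the job. What is shaped like the scraper but green is not meant. Several things have the shape of the tweezers; the one meant has the colours described above.

How it is judged:
On the way, in this order (a step that is already met when the one before it is completed fails the run):
1. all four cut-offs are off the gauge plate, down on the bench (height (world z) of each of chip0, chip1, chip2, chip3 below 0.016 m), for 0.2 s.
2. with the scraper down on the bench and released, the tweezers are held just above the two lines at the marked gap, steady for 2 s (distance between tip_fixed and tip_moving between 0.0095 and 0.0145 m and angle between the x axis of tweezers and the x axis of gauge, either way round below 0.3 rad and contact force between the fingers and tweezers above 2 N and contact force between tweezers and gauge below 0.3 N and contact force between tweezers and rest below 0.3 N and contact force between tweezers and scraper below 0.3 N and velocity of joint tweezer_arm between -0.06 and 0.06 rad/s and linear speed of tweezers below 0.03 m/s and x of tip_fixed in the frame of mark between -0.016 and 0.016 m and y of tip_fixed in the frame of mark between -0.014 and 0.014 m and z of tip_fixed in the frame of mark between 0.002 and 0.05 m and x of tip_moving in the frame of mark between -0.016 and 0.016 m and y of tip_moving in the frame of mark between -0.014 and 0.014 m and z of tip_moving in the frame of mark between 0.002 and 0.05 m and height (world z) of scraper below 0.018 m and contact force between the fingers and scraper below 0.1 N and linear speed of scraper below 0.02 m/s), for 2 s.
At the end, for the whole second after the job is handed in: Tweezers held only by the fingers, still, tip gap 9.5 to 14.5 mm; both tips 2 to 50 mm above the plate, within 16 mm of the mark along the lines and 14 mm across; within 0.3 rad of the lines, either way round; scraper released on the bench; cut-offs off the plate (all of step 1 and all of step 2); the arm keeps its last pose, push and grip.
It fails at once if fingers, arm or tweezers push a cut-off (contact force between any of the arm, the fingers, tweezers and chip0 above 0.4 N or contact force between any of the arm, the fingers, tweezers and chip1 above 0.4 N or contact force between any of the arm, the fingers, tweezers and chip2 above 0.4 N or contact force between any of the arm, the fingers, tweezers and chip3 above 0.4 N).
It fails at once if the connector, bottle or cup is shoved more than 30 mm or knocked over (distance of any of connector, bottle, cup from where it was at the start of the episode above 0.03 m or angle between any of connector, bottle, cup's own z axis and vertical above 0.5 rad).
It also fails if it takes over 70 s, if anything falls off the work surface, if the arm or the gripper's body presses on something with over 40 N, if the wrist force passes 120 N, or if a joint passes its speed limit or range.

## Working session

There is one attempt and no reset: what is moved stays moved. The work goes in short steps, Python scripts to look and compute and a shell command to move; the robot and the scene stay as the last step left them, time stands still between calls to the robot, and variables do not carry over. Pictures are saved under pics/ and viewed, at most 10 in all, crops included, and the job is handed in when it is done.

```bash
ls; mkdir -p pics
cat > h.py <<'E'
import numpy as np, cv2
from rig import telemetry, vision, order
from scipy.spatial.transform import Rotation as R
def K(c):
    f=210/np.tan(np.radians(c["fov_y"])/2)
    return np.array([[f,0,c["cx"]],[0,f,c["cy"]],[0,0,1.]])
def ray(c,uv):
    p=cv2.undistortPoints(np.array([[uv]],float),K(c),np.array(c["dist_coeffs"],float))[0,0]
    r=np.array(c["rotation"],float); r=r.reshape(3,3) if r.size==9 else R.from_quat(r).as_matrix()
    return np.array(c["origin"]), r@np.array([p[0],-p[1],-1.])
def at_z(c,uv,z):
    o,d=ray(c,uv); return o+d*(z-o[2])/d[2]
def depth_pt(c,uv,D):
    o,d=ray(c,uv); v=int(round(uv[1]));u=int(round(uv[0])); w=D[v-1:v+2,u-1:u+2]; w=w[w>0]
    return o+d*np.median(w)
def tri(c1,u1,c2,u2):
    o1,d1=ray(c1,u1);o2,d2=ray(c2,u2)
    A=np.stack([d1,-d2],1); s=np.linalg.lstsq(A,o2-o1,rcond=None)[0]
    a=o1+s[0]*d1;b=o2+s[1]*d2
    return (a+b)/2, np.linalg.norm(a-b)
def save(n,im): cv2.imwrite(n,im[:,:,::-1])
E
python3 - <<'E'
from h import *
import pickle
S={}
for n in ("scene","top","wrist"):
    c=vision.calibration(n); im,D=vision.capture(n); S[n]=(c,im,D); save(f"pics/{n}0.png",im)
    print(n,{k:np.round(v,3).tolist() for k,v in c.items()})
pickle.dump(S,open("s0.pkl","wb"))
s=telemetry.observe(); print(s)
E
```

```text
pics
scene {'fov_y': 47.915, 'cx': 283.543, 'cy': 199.296, 'dist_coeffs': [0.043, 0.0, 0.0, 0.0, 0.0], 'origin': [1.099, -0.806, 0.723], 'rotation': [0.44, 0.154, 0.28, 0.839]}
top {'fov_y': 51.576, 'cx': 283.049, 'cy': 208.68, 'dist_coeffs': [-0.093, 0.0, 0.0, 0.0, 0.0], 'origin': [0.443, -0.0, 1.272], 'rotation': [-0.017, 0.021, 0.717, -0.696]}
wrist {'fov_y': 71.845, 'cx': 276.308, 'cy': 210.498, 'dist_coeffs': [0.001, 0.0, 0.0, 0.0, 0.0], 'origin': [0.326, -0.538, 0.374], 'rotation': [-0.122, 0.079, -0.535, 0.832]}
{'t': 0.15, 'joint_positions': array([-1.14541848e+00,  3.53481908e-01,  1.63394866e+00, -8.97972571e-07,
        1.15520820e+00, -2.41458621e-03]), 'joint_vel': array([-0.00031476, -0.00234754, -0.00263924, -0.00037595,  0.00188308,
       -0.00078668]), 'joint_torque': array([-1.45154822e-04, -6.05638790e+01, -3.42338777e+01, -2.80278687e-05,
        6.19604820e-03, -8.77629361e-06]), 'ee_pos': array([ 0.25920825, -0.56852047,  0.40414478]), 'ee_rot': array([ 9.77211116e-01,  2.12269077e-01, -1.10195541e-04, -5.11316553e-04]), 'contact_force': array([-0.03694204,  0.67278957, -0.22805416]), 'moment': array([ 0.01514215, -0.05995929,  0.0168048 ]), 'finger_force': 0.0, 'width': 1.0039611763135081}
```

View pics/top0.png

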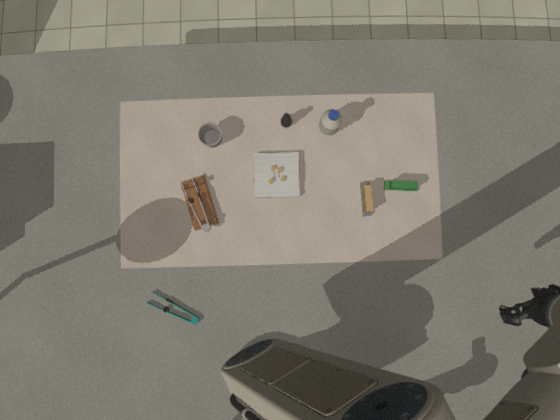

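View pics/scene0.png

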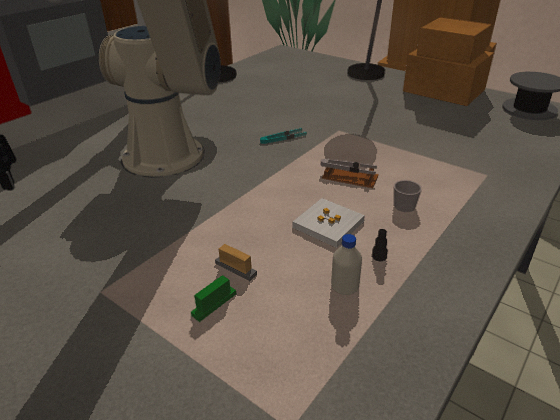

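The top view (up is +x, left is +y) shows the plate at (277,174), scraper at (368,197), green look-alike at (401,185) and tweezers on the rest at (199,204). The cup is at (210,134), connector (286,120), bottle (331,121), and the teal tweezers look-alike lies outside the mat. Next I enlarge the three areas that matter.

Run:
```python
from h import *
import pickle
S=pickle.load(open("s0.pkl","rb"))
c,im,D=S["top"]
def cr(im,x,y,w,h,s): return cv2.resize(im[y:y+h,x:x+w],None,fx=s,fy=s,interpolation=cv2.INTER_CUBIC)
A=cr(im,170,165,66,75,8)[:, :]           # tweezers 528x600
B=cr(im,350,175,45,50,6)                 # scraper 270x300
C=cr(im,250,147,54,60,5)                 # plate 270x300
col=np.vstack([B,C]); save("pics/c1.png",np.hstack([A,col]))
for n,p in dict(plate=(290,190),bench=(320,230),scr=(368,197),green=(401,185),cup=(210,134),conn=(286,121),bot=(331,120),chip=(271,181)).items(): print(n,np.round(depth_pt(c,p,D),4))
```

```text
plate [ 0.5631 -0.0308  0.0201]
bench [ 0.445  -0.1154  0.0006]
scr [ 0.5338 -0.2502  0.0514]
green [ 0.5654 -0.3467  0.0503]
cup [0.7383 0.2003 0.0045]
conn [ 0.7575 -0.0248  0.0544]
bot [ 0.741  -0.1455  0.1164]
chip [0.5896 0.0232 0.031 ]
```

View pics/c1.png

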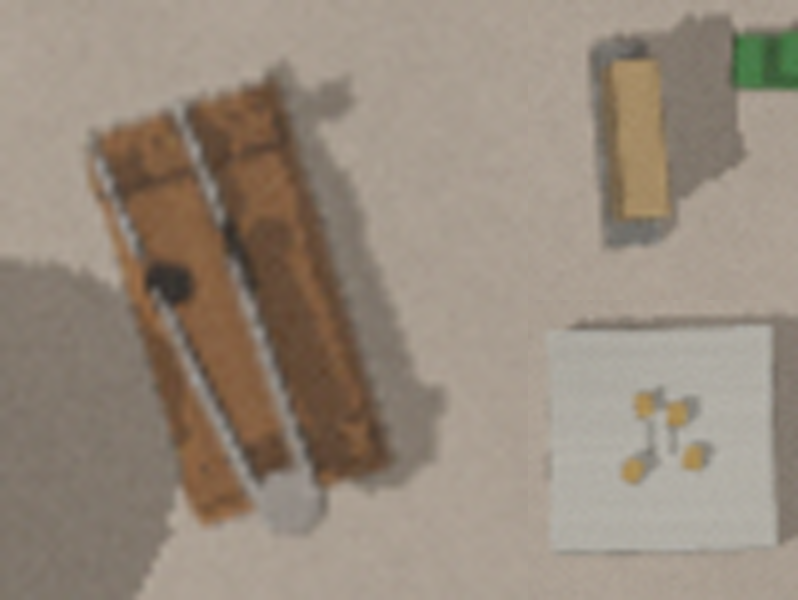

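The crop shows the plate corners at about (550,328), (773,325), (777,548), (552,552). The grip top corners are (609,60) to (668,216). The tweezers have tips up at (97,145) and (180,105), the bump at (170,283), the flat pad at (236,247) and the heel at (290,500).

Run:
```python
from h import *
import pickle
S=pickle.load(open("s0.pkl","rb"))
c,im,D=S["top"]
def f(U,off,s,d,z): return at_z(c,((U[0]-d[0]+.5)/s-.5+off[0],(U[1]-d[1]+.5)/s-.5+off[1]),z)
P=[f(p,(250,147),5,(528,300),.02) for p in [(550,328),(773,325),(777,548),(552,552)]]
G=[f(p,(350,175),6,(528,0),.05) for p in [(609,60),(657,58),(668,216),(616,218)]]
T={k:f(p,(170,165),8,(0,0),.035) for k,p in dict(tm=(97,145),tf=(180,105),bump=(170,283),flat=(236,247),heel=(290,500),heelend=(292,532)).items()}
L={i:f(p,(250,147),5,(528,300),z) for i,(p,z) in enumerate([((652,418),.02),((651,455),.02),((673,420),.02),((673,455),.02),((644,405),.029),((678,412),.029),((633,470),.029),((695,457),.029)])}
for n,Q in (("plate",P),("grip",G)):
    Q=np.array(Q); e=Q[0]-Q[3]+Q[1]-Q[2]
    print(n,Q.mean(0).round(4),"yaw x axis deg",np.degrees(np.arctan2(e[1],e[0])).round(2),np.linalg.norm(Q-np.roll(Q,1,0),axis=1).round(4))
for k,v in {**T,**L}.items(): print(k,v.round(4))
cs,_,Ds=S["scene"]
print("scene depth grip",depth_pt(cs,(236,254),Ds).round(4))
s=telemetry.observe(); print(R.from_quat(s["ee_rot"]).as_matrix().round(3))
```

```text
plate [0.6104 0.0066 0.02  ] yaw x axis deg -0.91 [0.1308 0.1298 0.1303 0.1301]
grip [ 0.5323 -0.2499  0.05  ] yaw x axis deg 0.89 [0.0748 0.0229 0.075  0.0247]
tm [0.5923 0.2797 0.035 ]
tf [0.6058 0.2495 0.035 ]
bump [0.5418 0.2542 0.035 ]
flat [0.554  0.2302 0.035 ]
heel [0.463  0.2127 0.035 ]
heelend [0.4516 0.2122 0.035 ]
0 [0.6221 0.0126 0.02  ]
1 [0.6005 0.0138 0.02  ]
2 [6.206e-01 5.000e-04 2.000e-02]
3 [0.6002 0.0011 0.02  ]
4 [0.6285 0.0169 0.029 ]
5 [ 0.6239 -0.0026  0.029 ]
6 [0.591  0.0243 0.029 ]
7 [ 0.5975 -0.0116  0.029 ]
scene depth grip [ 0.5423 -0.2566  0.0505]
[[ 0.91   0.415 -0.   ]
 [ 0.415 -0.91   0.001]
 [ 0.    -0.001 -1.   ]]
```

The sizes check out: plate 130 mm, grip 75 x 23 mm, lines 12 mm apart, depths 20 and 50 mm. Moving to hover above the scraper, turning the tool by 23.6° and opening the fingers to 60 mm.

```bash
python3 -m pendant '[31.7,-14.7,8.7,0,0,0,31.7,-14.7,8.7,0,0,0,31.7,-14.7,8.7,0,0,0,31.7,-14.7,8.7,0,0,0,31.7,-14.7,8.7,0,0,0,31.7,-14.7,8.7,0,0,0,31.7,-14.7,8.7,0,0,0,31.7,-14.7,8.7,0,0,0]' 60
python3 -m pendant '[31.7,-14.7,8.7,0,0,0,31.7,-14.7,8.7,0,0,0,31.7,-14.7,8.7,0,0,0,31.7,-14.7,8.7,0,0,0,0,0,0,0,0,0.103,0,0,0,0,0,0.103,0,0,0,0,0,0.103,0,0,0,0,0,0.103]'
cat > w.py <<'E'
from h import *
import sys
def st():
    s=telemetry.observe(); m=R.from_quat(s["ee_rot"]).as_matrix()
    print("t",round(s["t"],2),"pos",s["ee_pos"].round(4),"yaw",np.degrees(np.arctan2(m[1,0],m[0,0])).round(2),"z",m[:,2].round(3),"w",round(s["width"]*85.4,1),"F",s["contact_force"].round(1),"ff",round(float(s["finger_force"]),1),"j6",s["joint_positions"].round(2)[5]); return s,m
def delta(tgt,yaw):
    s,m=st(); print("tool shift mm",(m.T@(np.array(tgt)-s["ee_pos"])*1000).round(1),"turn z rad",round(-(np.radians(yaw)-np.arctan2(m[1,0],m[0,0])),4))
if __name__=="__main__": delta([float(x) for x in sys.argv[1:4]],float(sys.argv[4]))
E
python3 w.py 0.5323 -0.2499 0.195 0.9
```

```text
t: 1.15
ee_pos: [0.4419, -0.3555, 0.3347]
ee_rot: [0.977, 0.212, -0.0, -0.0]
contact_force: [0.2, -0.5, -0.3]
width: 0.704
finger_force: 0.0
t: 2.15
ee_pos: [0.5322, -0.2503, 0.3]
ee_rot: [1.0, 0.006, -0.0, -0.0]
contact_force: [-0.5, -0.8, 0.7]
width: 0.703
finger_force: 0.0
t 2.15 pos [ 0.5322 -0.2503  0.3   ] yaw 0.72 z [-0.  0. -1.] w 60.0 F [-0.5 -0.8  0.7] ff 0.0 j6 1.12
tool shift mm [  0.2  -0.3 105. ] turn z rad -0.0032
```

Run:
```python
from h import *
import pickle
c=vision.calibration("wrist"); im,D=vision.capture("wrist"); save("pics/w1.png",im); pickle.dump((c,im,D),open("w1.pkl","wb"))
print(c["origin"])
```

```text
[ 0.60532142 -0.24924312  0.26952979]
```

View pics/w1.png

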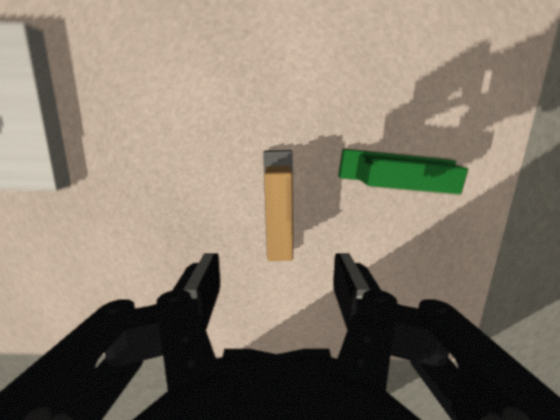

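The wrist view shows the grip top with corners (265,172), (293,172), (293,260), (267,260), midway between the fingers at 218 and 335. The green block sits well to the right, from x=340 on.

Run:
```python
from h import *
import pickle
c,im,D=pickle.load(open("w1.pkl","rb")); S=pickle.load(open("s0.pkl","rb"))
W=[(265,172),(293,172),(293,260),(267,260)]
Tp=[((U-528+.5)/6-.5+350,(V+.5)/6-.5+175) for U,V in [(609,60),(657,58),(668,216),(616,218)]]
Q=[tri(c,a,S["top"][0],b) for a,b in zip(W,Tp)]
for q in Q: print(q[0].round(4),round(q[1],4))
print(np.mean([q[0] for q in Q],0).round(4)); print(np.mean([at_z(c,a,.05) for a in W],0).round(4), np.mean([at_z(c,a,.05) for a in W[:2]],0).round(4),np.mean([at_z(c,a,.05) for a in W[2:]],0).round(4))
```

```text
[ 0.5695 -0.2401  0.0436] 0.0024
[ 0.5699 -0.2621  0.0471] 0.0014
[ 0.495  -0.2643  0.0467] 0.0013
[ 0.4943 -0.2411  0.0446] 0.0039
[ 0.5322 -0.2519  0.0455]
[ 0.5331 -0.2528  0.05  ] [ 0.5699 -0.2518  0.05  ] [ 0.4962 -0.2538  0.05  ]
```

Two views agree: grip centre (0.533, -0.2515), top about 47 mm. Going down and closing.

```bash
python3 -m pendant '[0,1.2,15,0,0,0,0,0,20,0,0,0,0,0,20,0,0,0,0,0,20,0,0,0,0,0,15,0,0,0,0,0,10,0,0,0,0,0,5,0,0,0,0,0,0,0,0,0]' && python3 -m pendant '[0,0,0,0,0,0,0,0,0,0,0,0,0,0,0,0,0,0,0,0,0,0,0,0,0,0,0,0,0,0,0,0,0,0,0,0,0,0,0,0,0,0,0,0,0,0,0,0]' 10; python3 w.py 0.61 -0.05 0.217 -0.9
```

```text
t: 3.2
ee_pos: [0.5323, -0.2516, 0.1952]
ee_rot: [1.0, 0.008, -0.0, -0.0]
contact_force: [0.2, 0.0, 0.3]
width: 0.704
finger_force: 0.0
t: 4.2
ee_pos: [0.5326, -0.2517, 0.196]
ee_rot: [1.0, 0.008, 0.001, 0.0]
contact_force: [-0.9, -0.3, 5.6]
width: 0.239
finger_force: 59.5
t 4.2 pos [ 0.5326 -0.2517  0.196 ] yaw 0.91 z [ 0.001 -0.    -1.   ] w 20.4 F [-0.9 -0.3  5.6] ff 59.5 j6 1.11
tool shift mm [  80.6 -200.4  -21. ] turn z rad 0.0316
```

Scraper gripped. Lifting and carrying it over the -y edge of the plate, clear of the chips.

```bash
python3 -m pendant '[0,0,-15,0,0,0,0,0,-25,0,0,0,0,0,-20,0,0,0,10,-25,0,0,0,0.016,15,-35,0,0,0,0.016,15,-35,0,0,0,0,15,-35,0,0,0,0,15,-35,0,0,0,0]' && python3 -m pendant '[10,-25,0,0,0,0,0,-10,0,0,0,0,0,0,0,0,0,0,0,0,10,0,0,0,0,0,10,0,0,0,0,0,5,0,0,0,0,0,0,0,0,0,0,0,0,0,0,0]'; python3 w.py 0.611 -0.05 0.217 -0.9
```

```text
t: 5.2
ee_pos: [0.6039, -0.086, 0.256]
ee_rot: [1.0, -0.008, 0.0, 0.0]
contact_force: [-0.2, -0.6, -1.3]
width: 0.246
finger_force: 58.8
t: 6.2
ee_pos: [0.6142, -0.0524, 0.2304]
ee_rot: [1.0, -0.008, 0.0, 0.0]
contact_force: [-1.2, 0.8, -1.1]
width: 0.25
finger_force: 58.8
t 6.2 pos [ 0.6142 -0.0524  0.2304] yaw -0.93 z [ 0. -0. -1.] w 21.4 F [-1.2  0.8 -1.1] ff 58.8 j6 1.5
tool shift mm [-3.3 -2.4 13.4] turn z rad -0.0006
```

Run:
```python
from h import *
import pickle
S={}
for n in ("scene","wrist"):
    c=vision.calibration(n); im,D=vision.capture(n); S[n]=(c,im,D)
pickle.dump(S,open("s2.pkl","wb"))
im=S["scene"][1]; a=cv2.resize(im[170:270,260:390],None,fx=5,fy=5,interpolation=cv2.INTER_CUBIC)
b=cv2.resize(S["wrist"][1],(380,285)); 
save("pics/c2.png",a[:, :650]); save("pics/w2.png",S["wrist"][1])
```

```text
(no output)
```

View pics/w2.png

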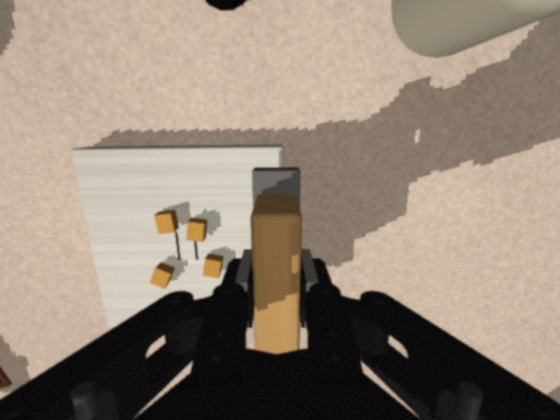

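The scraper hangs straight over the plate's right edge, and all four chips, at (165,222), (196,230), (162,275) and (213,265), lie to its left. Lowering to just above the plate.

```bash
python3 -m pendant '[-3,0,4,0,0,0,0,0,4,0,0,0,0,0,3,0,0,0,0,0,2.5,0,0,0,0,0,0,0,0,0,0,-5,0,0,0,0,0,-10,0,0,0,0,0,-10,0,0,0,0]' && python3 -m pendant '[0,-10,0,0,0,0,0,-10,0,0,0,0,0,-10,0,0,0,0,0,-10,0,0,0,0,0,-10,0,0,0,0,0,-10,0,0,0,0,0,-10,0,0,0,0,0,-10,0,0,0,0]'; python3 w.py 0.611 0.10 0.217 -0.9
```

```text
t: 7.3
ee_pos: [0.6116, -0.0264, 0.2169]
ee_rot: [1.0, -0.008, 0.0, -0.0]
contact_force: [0.4, 0.1, -0.3]
width: 0.248
finger_force: 58.8
t: 8.3
ee_pos: [0.6128, 0.0534, 0.2168]
ee_rot: [1.0, -0.008, -0.0, 0.0]
contact_force: [0.2, -0.1, -0.6]
width: 0.248
finger_force: 58.8
t 8.3 pos [0.6128 0.0534 0.2168] yaw -0.93 z [-0. -0. -1.] w 21.1 F [ 0.2 -0.1 -0.6] ff 58.8 j6 1.67
tool shift mm [ -2.6 -46.6  -0.2] turn z rad -0.0005
```

Run:
```python
from h import *
c=vision.calibration("wrist"); im,D=vision.capture("wrist"); c2=vision.calibration("scene"); i2,_=vision.capture("scene")
a=cv2.resize(i2[160:260,250:380],None,fx=3,fy=3,interpolation=cv2.INTER_CUBIC)
b=cv2.resize(im,(400,300)); save("pics/w3.png",np.hstack([b,a[:300,:390]]))
```

```text
(no output)
```

View pics/w3.png

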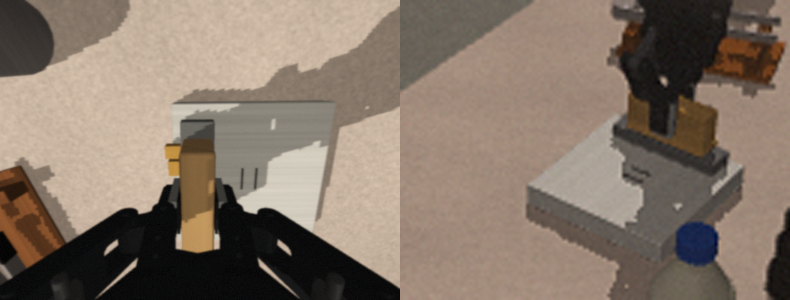

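The plate behind the scraper is clear, and the chips ride ahead of the foot near the left edge. Continuing slowly over the edge.

```bash
python3 -m pendant '[0,-7,0,0,0,0,0,-7,0,0,0,0,0,-7,0,0,0,0,0,-7,0,0,0,0,0,-7,0,0,0,0,0,-7,0,0,0,0,0,-5,0,0,0,0,0,0,0,0,0,0]' && python3 -m pendant '[0,0,-15,0,0,0,0,15,-20,0,0,0,0,25,-15,0,0,0,0,35,0,0,0,0,0,35,0,0,0,0,0,35,0,0,0,0,0,25,0,0,0,0,0,0,0,0,0,0]'; python3 w.py 0.55 -0.23 0.198 0
```

```text
t: 9.4
ee_pos: [0.6136, 0.1001, 0.2168]
ee_rot: [1.0, -0.008, 0.0, -0.0]
contact_force: [0.1, 0.1, -1.2]
width: 0.248
finger_force: 58.8
t: 10.4
ee_pos: [0.6108, -0.0728, 0.2684]
ee_rot: [1.0, -0.01, 0.001, 0.0]
contact_force: [0.6, 0.1, -1.2]
width: 0.242
finger_force: 58.9
t 10.4 pos [ 0.6108 -0.0728  0.2684] yaw -1.09 z [ 0.002 -0.001 -1.   ] w 20.7 F [ 0.6  0.1 -1.2] ff 58.9 j6 1.47
tool shift mm [-57.9 158.3  70.4] turn z rad -0.0191
```

Run:
```python
from h import *
S=[]
for n in ("wrist","scene"):
    im,D=vision.capture(n); S.append(im)
a=cv2.resize(S[1][160:260,250:380],None,fx=3,fy=3,interpolation=cv2.INTER_CUBIC)
save("pics/w4.png",np.hstack([cv2.resize(S[0],(400,300)),a[:300,:390]]))
```

```text
(no output)
```

View pics/w4.png

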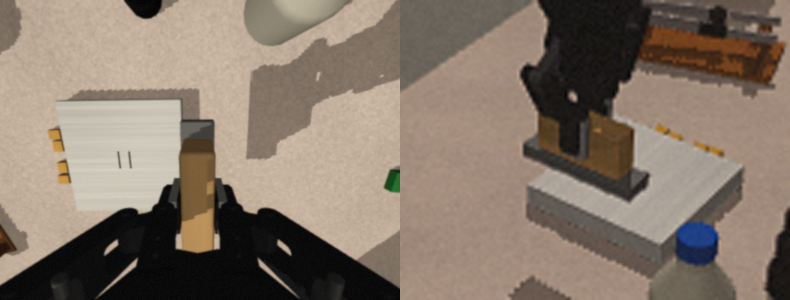

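All four chips appear beside the plate's left edge, at about (54,140) and (62,172) in the left half. I check their heights with depth and set the scraper down.

```bash
python3 - <<'E'
from h import *
c=vision.calibration("wrist"); im,D=vision.capture("wrist")
hs=cv2.cvtColor(im,cv2.COLOR_RGB2HSV); m=((hs[...,0]>10)&(hs[...,0]<28)&(hs[...,1]>150)&(hs[...,2]>90)).astype(np.uint8); m[:,200:]=0
n,l,s,ct=cv2.connectedComponentsWithStats(m)
for i in range(1,n):
    if s[i,4]>25: print(s[i],depth_pt(c,ct[i],D).round(4))
E
python3 -m pendant '[-10,17,0,0,0,0,-20,30,0,0,0,0,-20,30,0,0,0,0,-20,30,0,0,0,0,-10,28,0,0,0,0,0,0,20,0,0,0,0,0,20,0,0,0,0,0,15,0,0,0]' && python3 -m pendant '[0,0,8,0,0,0,0,0,4,0,0,0,0,0,2,0,0,0,0,0,2,0,0,0,0,0,0,0,0,0,0,0,0,0,0,0,0,0,0,0,0,0,0,0,0,0,0,0]'; python3 w.py 0.53 -0.21 0.196 0
```

```text
[ 71 181  20  30 380] [0.6312 0.0878 0.0072]
[ 83 226  14  17 172] [0.5981 0.0859 0.0092]
[ 84 245  16  11 155] [0.5832 0.0876 0.0093]
[  0 325   6   9  32] [0.5003 0.1929 0.0041]
t: 11.55
ee_pos: [0.5281, -0.204, 0.2111]
ee_rot: [1.0, -0.008, -0.0, -0.0]
contact_force: [-0.2, -0.0, -1.1]
width: 0.248
finger_force: 59.0
t: 12.55
ee_pos: [0.5287, -0.204, 0.196]
ee_rot: [1.0, -0.008, 0.0, 0.0]
contact_force: [-0.7, 0.4, 1.5]
width: 0.247
finger_force: 59.0
t 12.55 pos [ 0.5287 -0.204   0.196 ] yaw -0.93 z [ 0. -0. -1.] w 21.1 F [-0.7  0.4  1.5] ff 59.0 j6 1.22
tool shift mm [ 1.4  6.  -0. ] turn z rad -0.0163
```

All chips have tops about 9 mm high, so they are on the bench. Releasing the scraper and moving to hover over the tweezers.

```bash
python3 -m pendant '[0,0,0,0,0,0,0,0,0,0,0,0,0,0,0,0,0,0,0,0,-15,0,0,0,0,0,-30,0,0,0,0,0,-30,0,0,0,0,0,-29,0,0,0,0,-20,0,0,0,0]' 60 && python3 -m pendant '[0,-40,0,0,0,0,0,-50,0,0,0,0,0,-50,0,0,0,0,0,-50,0,0,0,0,0,-50,0,0,0,0,0,-50,0,0,0,0,0,-50,0,0,0,0,0,-50,0,0,0,0]' && python3 -m pendant '[0,-34,0,0,0,0,9,0,0,0,0,-0.1,0,0,0,0,0,-0.1,0,0,0,0,0,-0.1,0,0,0,0,0,-0.1,0,0,0,0,0,0,0,0,0,0,0,0,0,0,0,0,0,0]'
python3 - <<'E'
from w import *
import pickle
st()
c=vision.calibration("wrist"); im,D=vision.capture("wrist"); pickle.dump((c,im,D),open("w5.pkl","wb"))
ct=vision.calibration("top"); it,Dt=vision.capture("top")
print("scraper top",depth_pt(ct,(350,197),Dt).round(4))
save("pics/w5.png",cv2.resize(im[60:360,80:480],None,fx=2,fy=2,interpolation=cv2.INTER_CUBIC))
E
```

```text
t: 13.55
ee_pos: [0.5299, -0.1846, 0.303]
ee_rot: [1.0, -0.009, 0.003, 0.001]
contact_force: [0.2, 0.9, 0.4]
width: 0.705
finger_force: 0.0
t: 14.55
ee_pos: [0.5342, 0.2082, 0.2994]
ee_rot: [1.0, -0.008, -0.0, 0.0]
contact_force: [1.2, 0.3, 0.1]
width: 0.706
finger_force: 0.0
t: 15.55
ee_pos: [0.5447, 0.2399, 0.2997]
ee_rot: [0.982, 0.19, -0.0, 0.0]
contact_force: [0.3, 0.5, 0.0]
width: 0.699
finger_force: 0.0
t 15.55 pos [0.5447 0.2399 0.2997] yaw 21.92 z [-0. -0. -1.] w 59.7 F [0.3 0.5 0. ] ff 0.0 j6 1.6
scraper top [ 0.5355 -0.1994  0.0487]
```

View pics/w5.png

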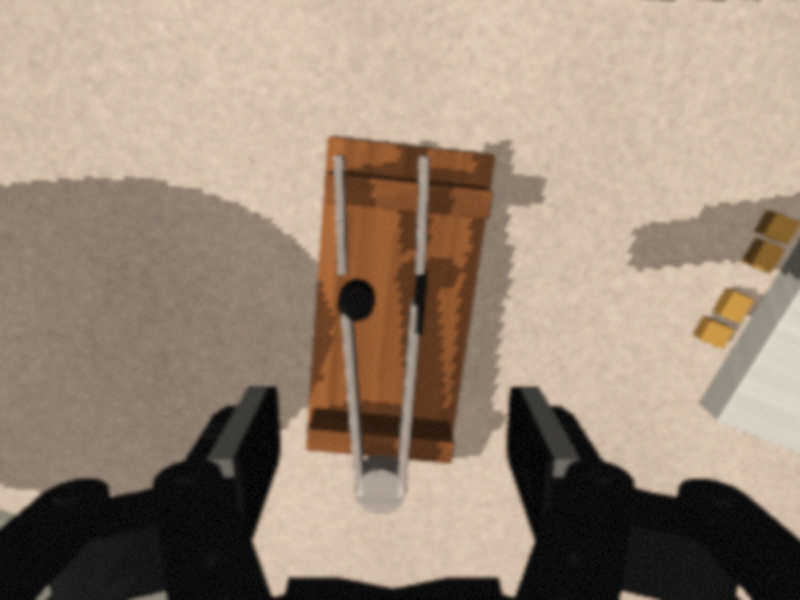

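The crop shows the steel tweezers with tips at (340,156) and (424,156), bump centre (356,300), flat pad outer edge from (427,272) to (421,333), and heel end (382,510). Rest bars are at y of about 190 and 440. The chips are at the right, on the bench.

Run:
```python
from h import *
import pickle
c,im,D=pickle.load(open("w5.pkl","rb")); S=pickle.load(open("s0.pkl","rb")); ct=S["top"][0]
w=lambda U,V:((U+.5)/2-.5+80,(V+.5)/2-.5+60)
t=lambda U,V:((U+.5)/8-.5+170,(V+.5)/8-.5+165)
for n,a,b in (("bump",(356,300),(170,283)),("flat",(419,302),(236,247)),("heel",(382,510),(292,532)),("tm",(340,156),(97,140)),("tf",(424,156),(180,103))):
    q,e=tri(c,w(*a),ct,t(*b)); print(n,"tri",q.round(4),round(e,4),"depth",depth_pt(c,w(*a),D).round(4),"z.04",at_z(c,w(*a),.04).round(4))
# frame fit
M=np.array([[13,-13],[-13,-13],[0,15.8],[-102,0],[58,-8]])/1e3
P=np.array([at_z(c,w(*a),z)[:2] for a,z in [((427,272),.04),((421,333),.04),((356,300),.04),((382,510),.036),((424,160),.037)]])
mc,pc=M.mean(0),P.mean(0); U,_,Vt=np.linalg.svd((M-mc).T@(P-pc)); r=(U@Vt).T
print("origin",(pc-r@mc).round(4),"yaw",np.degrees(np.arctan2(r[1,0],r[0,0])).round(2),"res mm",((P-pc-(M-mc)@r.T)*1000).round(1).tolist())
print("grasp centre", (pc-r@mc+r@[0,.0054]).round(4))
```

```text
bump tri [0.5417 0.2551 0.0328] 0.0011 depth [0.5433 0.2559 0.0393] z.04 [0.5435 0.2559 0.04  ]
flat tri [0.5529 0.2304 0.0384] 0.0024 depth [0.5521 0.2313 0.0387] z.04 [0.5524 0.2315 0.04  ]
heel tri [0.4524 0.2099 0.0402] 0.0032 depth [0.4538 0.2088 0.0408] z.04 [0.4532 0.2086 0.04  ]
tm tri [0.5946 0.2824 0.0261] 0.0018 depth [0.5948 0.2825 0.036 ] z.04 [0.5951 0.2822 0.04  ]
tf tri [0.6072 0.2513 0.0271] 0.0008 depth [0.6071 0.252  0.0353] z.04 [0.6072 0.2523 0.04  ]
origin [0.5482 0.241 ] yaw 18.74 res mm [[0.7, 0.5], [0.1, 0.9], [0.4, -0.1], [-1.2, -0.7], [-0.0, -0.6]]
grasp centre [0.5465 0.2462]
```

Sizes, heights and residuals (about 1 mm) fit. Descending to the tweezers.

```bash
python3 w.py 0.5469 0.2448 0.188 19.0
```

```text
t 15.65 pos [0.5448 0.2399 0.2998] yaw 21.94 z [-0. -0. -1.] w 60.2 F [-0.4 -0.5  0.8] ff 0.0 j6 1.6
tool shift mm [  3.8  -3.8 111.8] turn z rad 0.0514
```

```bash
python3 -m pendant '[3.8,-3.8,15,0,0,0.051,0,0,22,0,0,0,0,0,22,0,0,0,0,0,20,0,0,0,0,0,15,0,0,0,0,0,10,0,0,0,0,0,8,0,0,0,0,0,0,0,0,0]' && python3 -m pendant '[0,0,0,0,0,0,0,0,0,0,0,0,0,0,0,0,0,0,0,0,0,0,0,0,0,0,0,0,0,0,0,0,0,0,0,0,0,0,0,0,0,0,0,0,0,0,0,0]' 30; python3 w.py 0.5469 0.2448 0.188 19.0
```

```text
t: 16.65
ee_pos: [0.5469, 0.2447, 0.1874]
ee_rot: [0.986, 0.166, -0.0, 0.0]
contact_force: [0.1, 0.2, -1.0]
width: 0.704
finger_force: 0.0
t: 17.65
ee_pos: [0.5474, 0.2451, 0.1889]
ee_rot: [0.986, 0.166, 0.001, -0.0]
contact_force: [-0.7, 0.4, 5.2]
width: 0.355
finger_force: 9.6
t 17.65 pos [0.5474 0.2451 0.1889] yaw 19.07 z [ 0.002  0.001 -1.   ] w 30.3 F [-0.7  0.4  5.2] ff 9.6 j6 1.66
tool shift mm [-0.5  0.1  0.9] turn z rad 0.0012
```

Gripped at 9.6 N. Lifting, then squeezing closer to the target width while in the air, and turning toward the lines.

```bash
python3 -m pendant '[0,0,-4,0,0,0,0,0,-8,0,0,0,0,0,-12,0,0,0,0,0,-12,0,0,0,0,0,-12,0,0,0,0,0,-8,0,0,0,0,0,-4,0,0,0,0,0,0,0,0,0]' 27 && python3 -m pendant '[0,0,0,0,0,0.06,0,0,0,0,0,0.06,0,0,0,0,0,0.06,0,0,0,0,0,0.06,0,0,0,0,0,0.06,0,0,0,0,0,0.05,0,0,0,0,0,0,0,0,0,0,0,0]'; python3 w.py 0.5530 0.0075 0.205 -0.9
python3 - <<'E'
from h import *
import pickle
c=vision.calibration("wrist"); im,D=vision.capture("wrist"); pickle.dump((c,im,D),open("w6.pkl","wb"))
save("pics/w6.png",cv2.resize(im[60:360,80:480],None,fx=2,fy=2,interpolation=cv2.INTER_CUBIC))
E
```

```text
t: 18.65
ee_pos: [0.547, 0.2448, 0.248]
ee_rot: [0.986, 0.166, 0.0, -0.0]
contact_force: [-0.0, -0.1, -0.7]
width: 0.314
finger_force: 11.0
t: 19.65
ee_pos: [0.5469, 0.2447, 0.2475]
ee_rot: [1.0, -0.008, -0.0, 0.0]
contact_force: [0.4, 0.9, -0.9]
width: 0.318
finger_force: 11.0
t 19.65 pos [0.5469 0.2447 0.2475] yaw -0.92 z [-0. -0. -1.] w 27.1 F [ 0.4  0.9 -0.9] ff 11.0 j6 2.01
tool shift mm [ 10.  237.1  42.5] turn z rad -0.0003
```

View pics/w6.png

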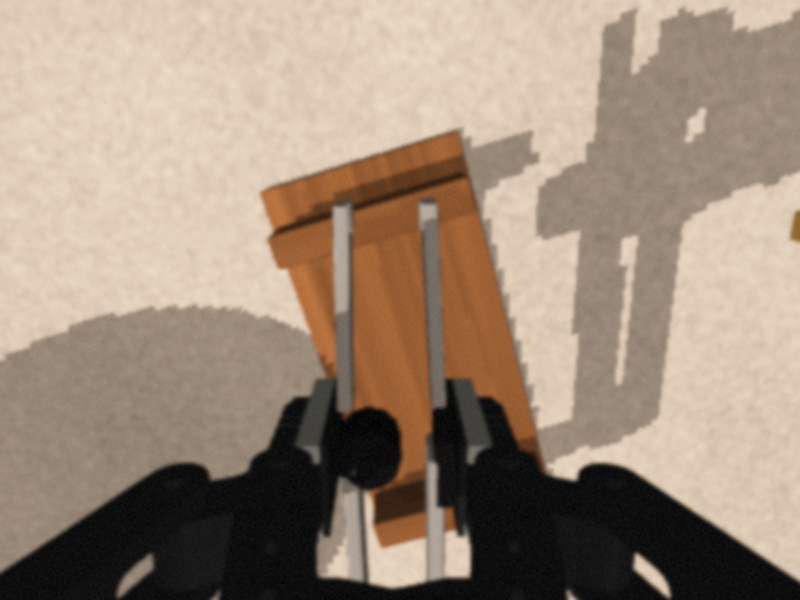

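The tweezers are held, with tips at inner edges of about 353 and 420 at y≈205. I measure gap, height and heading.

Run:
```python
from w import *
import pickle
s,m=st()
c,im,D=pickle.load(open("w6.pkl","rb"))
w=lambda U,V:((U+.5)/2-.5+80,(V+.5)/2-.5+60)
for z in (.090,.095):
    P={k:at_z(c,w(*p),z) for k,p in dict(mi=(353.5,206),fi=(420.5,204),mo=(334,206),fo=(438,204),farm=(436,400),marm=(346,400)).items()}
    print(z,"gap",np.linalg.norm(P["mi"]-P["fi"])*1000,"outer",np.linalg.norm(P["mo"]-P["fo"])*1000)
    for k in P: print(k,(m.T@(P[k]-s["ee_pos"])*1000).round(1))
print(depth_pt(c,w(343,212),D).round(4),depth_pt(c,w(429,212),D).round(4),depth_pt(c,w(345,300),D).round(4),depth_pt(c,w(434,300),D).round(4))
```

```text
t 19.7 pos [0.5469 0.2448 0.2476] yaw -0.93 z [-0. -0. -1.] w 27.4 F [ 0.8 -0.4 -1.3] ff 11.0 j6 2.01
0.09 gap 14.6027774285382 outer 22.660477458095503
mi [ 56.7  -8.6 157.5]
fi [ 57.2   6.  157.5]
mo [ 56.7 -12.9 157.5]
fo [ 57.2   9.8 157.5]
farm [ 10.2  10.4 157.5]
marm [ 10.2 -11.3 157.5]
0.095 gap 14.027842974701898 outer 21.768298604120847
mi [ 57.4  -8.3 152.5]
fi [ 57.8   5.8 152.5]
mo [ 57.4 -12.4 152.5]
fo [ 57.8   9.4 152.5]
farm [ 12.7  10.  152.5]
marm [ 12.7 -10.9 152.5]
[0.6031 0.2543 0.0953] [0.6028 0.2363 0.095 ] [0.5838 0.2547 0.0949] [0.5836 0.2352 0.0953]
```

Gap is about 14.0 mm at 27.1 mm width, matching the given ratio, so 26.0 mm should give 12 mm. Carrying over the mark, then lowering.

```bash
python3 -m pendant '[1,15,0,0,0,0,1,30,0,0,0,0,2,40,0,0,0,0,2,45,0,0,0,0,2,45,0,0,0,0,1,35,0,0,0,0,1,20,0,0,0,0,0,8,0,0,0,0]' 26 && python3 -m pendant '[0,0,4,0,0,0,0,0,8,0,0,0,0,0,10,0,0,0,0,0,9,0,0,0,0,0,7,0,0,0,0,0,4,0,0,0,0,0,0,0,0,0,0,0,0,0,0,0]'; python3 w.py 0.5532 0.0066 0.205 -0.9
python3 - <<'E'
from h import *
import pickle
c=vision.calibration("wrist"); im,D=vision.capture("wrist"); pickle.dump((c,im,D),open("w7.pkl","wb"))
save("pics/w7.png",cv2.resize(im[60:360,80:480],None,fx=2,fy=2,interpolation=cv2.INTER_CUBIC))
E
```

```text
t: 20.7
ee_pos: [0.5528, 0.0056, 0.2478]
ee_rot: [1.0, -0.009, 0.0, -0.0]
contact_force: [-0.1, 0.6, -0.2]
width: 0.308
finger_force: 11.9
t: 21.7
ee_pos: [0.553, 0.0066, 0.206]
ee_rot: [1.0, -0.009, 0.0, -0.0]
contact_force: [-0.9, -0.2, -2.0]
width: 0.3
finger_force: 11.9
t 21.7 pos [0.553  0.0066 0.206 ] yaw -0.99 z [ 0.  0. -1.] w 25.6 F [-0.9 -0.2 -2. ] ff 11.9 j6 1.6
tool shift mm [0.2 0.  1. ] turn z rad -0.0015
```

View pics/w7.png

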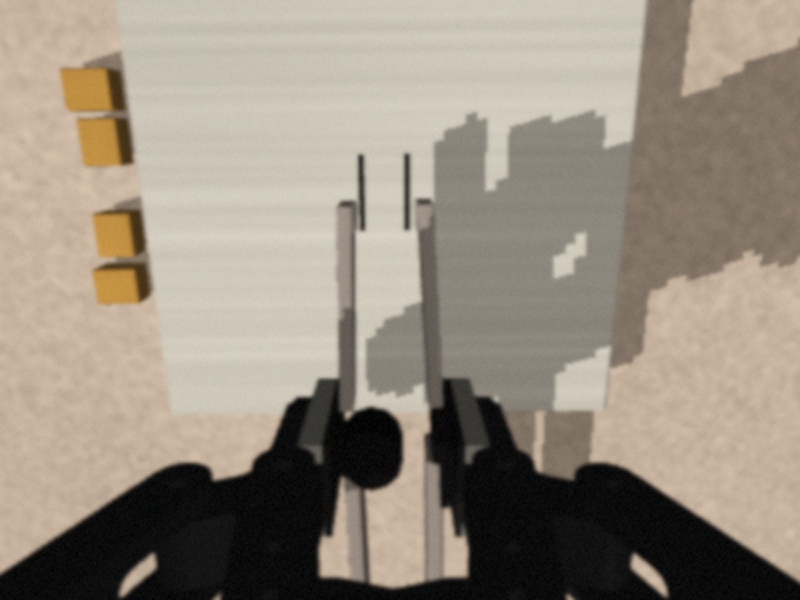

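The tips (inner edges about 357 and 416 at y≈204) stand either side of the lines at x=361 and 407, spanning y 155–230. The four chips are on the bench at the left. I measure tips against lines while holding still.

```bash
python3 -m pendant '[0,0,0,0,0,0,0,0,0,0,0,0,0,0,0,0,0,0,0,0,0,0,0,0,0,0,0,0,0,0,0,0,0,0,0,0,0,0,0,0,0,0,0,0,0,0,0,0]'
python3 - <<'E'
from h import *
import pickle
c,im,D=pickle.load(open("w7.pkl","rb"))
w=lambda U,V:((U+.5)/2-.5+80,(V+.5)/2-.5+60)
L=np.array([at_z(c,w(*p),.02) for p in [(361,155),(362,230),(407,154),(406,230)]]); print("mark",L.mean(0).round(4),"heading",np.degrees(np.arctan2(*(L[0]+L[2]-L[1]-L[3])[1::-1])).round(1))
a,b=at_z(c,w(356.5,206),.053),at_z(c,w(416.5,204),.053); print("tips",a.round(4),b.round(4),"gap",np.linalg.norm(a-b).round(4))
print(depth_pt(c,w(346,212),D)[2],depth_pt(c,w(425,212),D)[2])
E
```

```text
t: 22.75
ee_pos: [0.5528, 0.0067, 0.2058]
ee_rot: [1.0, -0.009, -0.0, -0.0]
contact_force: [-0.6, 0.5, -1.0]
width: 0.31
finger_force: 11.9
mark [0.6096 0.008  0.02  ] heading -1.2
tips [0.6105 0.0133 0.053 ] [0.6107 0.0007 0.053 ] gap 0.0126
0.053318998494686035 0.05377297611260021
```

Gap is about 12.3 mm (force 11.9 N, matching 12 N at 12 mm). The tips are centred on the mark within 2 mm and about 29 mm above the plate. Holding, then handing in.

```bash
Z='[0,0,0,0,0,0,0,0,0,0,0,0,0,0,0,0,0,0,0,0,0,0,0,0,0,0,0,0,0,0,0,0,0,0,0,0,0,0,0,0,0,0,0,0,0,0,0,0]'; python3 -m pendant '[0,0,0,0,0,0,0,0,0,0,0,0,0,0,0,0,0,0,0,0,0,0,0,0,0,0,0,0,0,0,0,0,0,0,0,0,0,0,0,0,0,0,0,0,0,0,0,0]' && python3 -m pendant '[0,0,0,0,0,0,0,0,0,0,0,0,0,0,0,0,0,0,0,0,0,0,0,0,0,0,0,0,0,0,0,0,0,0,0,0,0,0,0,0,0,0,0,0,0,0,0,0]' && python3 -c "
from rig import order; print(order.close_job())"
```

```text
t: 23.75
ee_pos: [0.5529, 0.0066, 0.2058]
ee_rot: [1.0, -0.009, -0.0, -0.0]
contact_force: [0.1, -0.1, -0.7]
width: 0.303
finger_force: 11.9
t: 24.75
ee_pos: [0.5529, 0.0067, 0.2058]
ee_rot: [1.0, -0.009, 0.0, -0.0]
contact_force: [-0.3, 0.5, -1.0]
width: 0.306
finger_force: 11.9
the job is handed in; nothing more can be done
None
```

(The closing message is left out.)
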